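# Put the microscope optics away

### The job

Put the microscope parts away: stand the blue-ringed objective in the blue tray, the yellow-ringed objective in the yellow tray and the black eyepiece in the white tray, each upright and flat on the tray floor just as it stands on the bench, and press the green slide box fully home, label up, into the cutout of the black case. Set the parts down without dropping them, and leave the oil bottle and the dish standing where they are.

Things in the scene. Friction and masses are not known exactly. Their poses are not given: they have to be found in the camera images.
- objective_blue: Microscope objective with blue rings: a bright steel barrel standing upright on the bench, 56 mm tall, diameter 28 mm up to 44 mm height, above that tapering to a 12 mm lens nose at the top; blue rings round the barrel, the tapered nose blue too; about 0.12 kg. Origin: centre of its underside; z up along the barrel; its yaw does not matter.
- objective_yellow: Microscope objective with yellow rings: a bright steel barrel standing upright on the bench, 56 mm tall, diameter 28 mm up to 44 mm height, above that tapering to a 12 mm lens nose at the top; yellow rings round the barrel, the tapered nose yellow too; about 0.12 kg. Origin: centre of its underside; z up along the barrel; its yaw does not matter.
- eyepiece: Microscope eyepiece: black, standing upright on the bench, 52 mm tall: a wide rubber eyecup below (diameter 40 mm, 18 mm high) and above it a straight black tube (diameter 30 mm, from 18 to 52 mm height) with a steel band; about 0.10 kg. Origin: centre of its underside; z up; its yaw does not matter.
- slide_box: Closed rigid green plastic slide box with a dark seam and a white label on its top, 26 mm wide (its x), 80 mm long (its y), 24 mm high, about 0.07 kg, lying flat on the bench at any yaw. Origin: centre of its underside. Either way round fits the case.
- tray_blue: Blue plastic tray, fixed to the bench, open on top: 70 mm square outside, 62 mm square inside, walls 4 mm thick and 22 mm high, floor 4 mm thick. Origin: centre of its underside; x and y along its sides, z up.
- tray_yellow: Yellow plastic tray, fixed to the bench, open on top: 70 mm square outside, 62 mm square inside, walls 4 mm thick and 22 mm high, floor 4 mm thick. Origin: centre of its underside; x and y along its sides, z up.
- tray_white: White plastic tray, fixed to the bench, open on top: 80 mm square outside, 72 mm square inside, walls 4 mm thick and 22 mm high, floor 4 mm thick. Origin: centre of its underside; x and y along its sides, z up.
- case: Slick black insert, red floor, fixed; in mm: 72 (x) x 124 (y), 21 high. Cutout, long in y: 30 x 86, floor at 3; from 9 up it slopes out to 42 x 98. 46 wide finger notches mid sides, down to floor. 4 sprung side catches: unpressed the box, or one end of it, stays up to 9 too high; 10 to 15 N on the middle of its top sends it home (underside at 3, top at 27). Origin: underside centre.
- oil_bottle: Small amber immersion-oil bottle with a black cap, diameter 30 mm, 56 mm tall, loose, standing beyond the work; to be left alone. Origin: centre of its underside.
- petri_dish: Closed pale culture dish with a brown-orange disc on its lid, diameter 63 mm, 18 mm high, loose, beyond the work; to be left alone. Origin: centre of its underside.
Mind the look-alikes: they are no part of the job. Leave any red look-alike of the objective_blue alone.

How it is judged:
By the outcome, as a careful person would: the job done as asked, in the order asked, and still so for the second after the job is handed in, with the robot touching nothing.
It also fails if it takes over 106 s, if anything falls off the work surface, if the arm or the gripper's body presses on something with over 40 N, if the wrist force passes 120 N, or if a joint passes its speed limit or range.

### The arm

A 6-joint arm with a two-finger parallel gripper is mounted at the origin on the work surface. World frame = base frame: x ahead of the robot, y to its left, z up, the work surface at z = 0. Lengths are in m, angles in rad, forces in N, time in s.
With the tool pointing down it reaches from about 0.35 to 0.775 m from the base axis. Payload 5.5 kg.
Tool frame: the origin (TCP) lies at the very end of the fingers, on their centre line; the grasp point (between the pads) lies 19 mm behind it; x points along the fingers, y is the direction in which the jaws open and shut, and the axes are right-handed (so a half turn about x gives the same grasp; the last joint's range is limited). The gripper opens to 85 mm and grips with 20 to 120 N. Pads are 22 mm wide; open, the fingers measure 114 mm over their backs; the gripper's body (76 mm by 85 mm) begins 54 mm behind the grasp point. The pads swing forward as they close: fully open they stand 13 mm farther back than shut.
Start: joints at [-0.14, 0.313, 0.046, 1.304, 0, 1.431], TCP at [0.575, -0, 0.231] pointing down, gripper open.
Joint ranges: [-2.76, 2.76], [-0.86, 1.69], [-1.03, 1.26], [-2.2, 2.34], [-1.47, 1.5], [-3.14, 3.14]. Speed limits (rad/s): [2.57, 2.57, 3.14, 3.14, 3.14, 3.14].

### API

Orientations are given as a unit quaternion [w, x, y, z].
In Python, from workcell import readout, cams, env, finder gives the robot as it stands.
- The arm moves only by the tool drive_tool, never from a script. Its argument "moves" is a list that holds one entry, the list of rows, each a list of 7 numbers: the shift along the tool's x, y, z in m, then the turn, a rotation vector about the tool's x, y, z in rad, then the closure in counts, from 0 (fully open) to 255 (shut). A call has exactly 5 rows; each row is the pose to reach, as a shift and turn from the pose measured when the call began, along the tool's axes at that moment; what a row does not reach only later rows make up. A row lasts 1/8 s, in which the tool goes at most 62.5 mm and 10.7 degrees, less where a joint would pass 70% of its speed; a pose out of reach is approached as far as the arm can. A call with a gripper value outside its range is refused whole. The fingers move at their own pace and stop on an object; "squeeze" is the grip in N (left out, the last holds). Time passes only in rows, so rows that repeat a pose let the fingers close, or fill a call up. It gives the time, the measured TCP pose, the force and the opening at its end, in the units of the state.
- readout.get_state(): the state, without advancing time (a new reading comes with each control period).
- cams.read_camera(name): name is "scene" or "side" or "wrist"; returns the picture (400x640x3 uint8, blue, green, red); there is no depth.
- cams.camera_params(name): a dict with "mtx" (3x3 intrinsics, pixels), "R" (3x3) and "t" (3): a world point X has camera coordinates R X + t; the wrist camera has in their place "mount" (4x4, takes a point from camera to tool coordinates, whose origin is the TCP and whose axes are the tool frame's). Camera axes: x right, y down, z forward; pixel columns grow to the right and rows downward; lengths in m; the calibration is good to about 2 mm. A picture is of the moment at which its call begins: read the wrist's pose just before it. camera_params takes no time and is no camera call.
- env.hand_in(): hands the job in, once; it reports no verdict.
Trained networks look in the newest picture that a camera, given by its name, has taken for a name from the list of things; names that differ only in an ending like _2 or _b are one class to them, and where a whole thing is asked for, a point or a joint stands for the part that bears it (a point fixed in the world has none). Each returns a list of dicts, best first, with "conf" (0 to 1); they miss things now and then, are a little off and sometimes report something else, mostly with a low value. They report only what shows in the picture. A call takes as long as a camera call. They do not tell look-alikes from the thing itself.
- finder.regions_of(camera, name): "pixels" (400x640 bool, what is visible of it) and "point" ([column, row] in pixels, amid what is visible of it).
The state is a dict: "clock": time; "joint_pos": joint angles; "qvel": joint speeds; "tau": joint torques, N m; "tcp_pos": TCP position; "orientation": TCP orientation; "wrist_force": force on the tool from outside, world axes, zero at the start; "ft_torque": the same for the moment, N m; "finger_gap": finger opening in m.
Only numpy, scipy, OpenCV 4.12 (cv2) and the standard library are available. Lean on these libraries where they do the work, as an engineer would, in place of code of your own. Each camera call takes 0.05 s, during which the arm holds its last target.

## Working session

There is one attempt and no reset: what is moved stays moved. The work goes in short steps, Python scripts to look and compute and a tool call to move; the robot and the scene stay as the last step left them, time stands still between calls to the robot, and variables do not carry over. Pictures are saved under pics/ and viewed, and the job is handed in when it is done.

Besides the shell and the picture viewer there is one more tool, called after "Call:" as name(argument=value, ...) on one line, values as JSON. drive_tool: Moves the arm, as the interface text tells. Its arguments: {"type":"object","properties":{"moves":{"type":"array"},"squeeze":{"type":"number"}},"required":["moves"]}

```bash
ls; mkdir -p pics; cat > h.py <<'E'
import numpy as np, cv2
from workcell import readout, cams, env, finder
E
python3 - <<'E'
from h import *
s=readout.get_state(); print({k:np.round(v,4) for k,v in s.items()})
for n in("scene","side","wrist"):
    im=cams.read_camera(n); cv2.imwrite(f"pics/{n}0.png",im)
    p=cams.camera_params(n); print(n,{k:np.round(v,4).tolist() for k,v in p.items()})
E
```

```text
pics
{'clock': np.float64(0.0), 'joint_pos': array([-0.1396,  0.314 ,  0.045 ,  1.3036, -0.    ,  1.4312]), 'qvel': array([-0.0009,  0.    , -0.0007,  0.0012, -0.0004, -0.0006]), 'tau': array([-2.90000e-03, -4.80629e+01,  2.98531e+01,  1.95000e-02,
       -4.00000e-04, -0.00000e+00]), 'tcp_pos': array([5.745e-01, 1.000e-04, 2.304e-01]), 'orientation': array([ 0.4995,  0.4996,  0.5005, -0.5004]), 'wrist_force': array([-0.318 ,  0.2441, -0.7318]), 'ft_torque': array([-0.0094,  0.032 ,  0.021 ]), 'finger_gap': np.float64(0.0854)}
scene {'mtx': [[505.7554, 0.0, 321.1536], [0.0, 505.7554, 197.8025], [0.0, 0.0, 1.0]], 'R': [[0.0508, 0.9987, -0.0036], [0.5445, -0.0307, -0.8382], [-0.8372, 0.0407, -0.5453]], 't': [-0.0226, -0.2974, 1.7302]}
side {'mtx': [[480.7252, 0.0, 310.4629], [0.0, 480.7252, 193.3161], [0.0, 0.0, 1.0]], 'R': [[-0.9926, -0.1201, 0.0162], [-0.086, 0.6036, -0.7926], [0.0854, -0.7882, -0.6095]], 't': [0.5935, 0.0664, 1.1847]}
wrist {'mtx': [[325.994, 0.0, 319.8439], [0.0, 325.994, 198.1637], [0.0, 0.0, 1.0]], 'mount': [[-0.0006, -0.3256, 0.9455, -0.1435], [1.0, 0.0003, 0.0007, 0.0007], [-0.0005, 0.9455, 0.3256, -0.0848], [0.0, 0.0, 0.0, 1.0]]}
```

View pics/scene0.png

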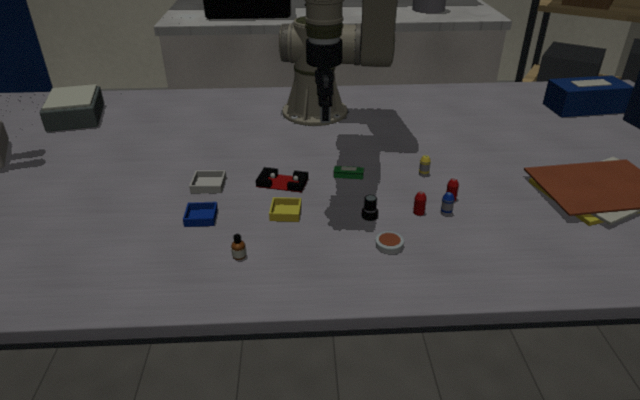

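View pics/side0.png

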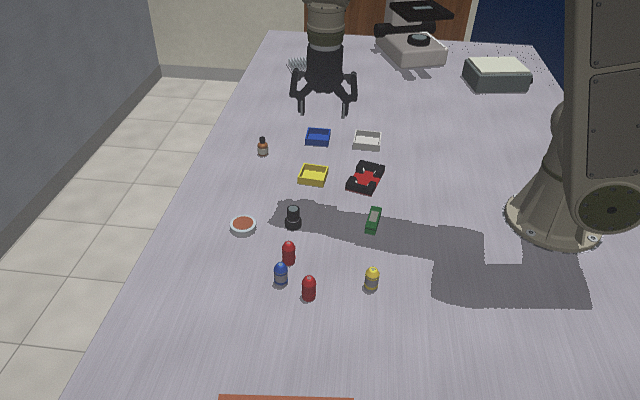

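View pics/wrist0.png

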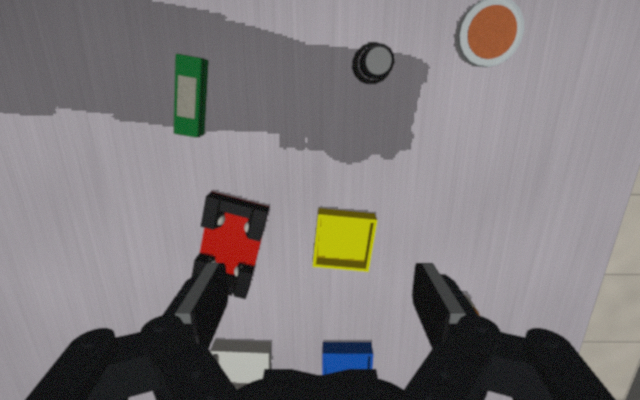

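```bash
cat > h.py <<'E'
import numpy as np, cv2
from scipy.spatial.transform import Rotation as Ro
from scipy.optimize import minimize
from workcell import readout, cams, env, finder
def pose(s=None):
    s=s or readout.get_state()
    q=s["orientation"]; T=np.eye(4); T[:3,:3]=Ro.from_quat([q[1],q[2],q[3],q[0]]).as_matrix(); T[:3,3]=s["tcp_pos"]; return T
def cam(n,T=None):
    p=cams.camera_params(n)
    if n=="wrist":
        W=np.linalg.inv((T if T is not None else pose())@np.array(p["mount"])); return np.array(p["mtx"]),W[:3,:3],W[:3,3]
    return np.array(p["mtx"]),np.array(p["R"]),np.array(p["t"])
def proj(c,X):
    K,R,t=c; Y=(np.atleast_2d(X)@R.T+t)@K.T; return Y[:,:2]/Y[:,2:]
def unproj(c,uv,z):
    K,R,t=c; d=R.T@np.linalg.solve(K,[uv[0],uv[1],1]); o=-R.T@t; return o+d*(z-o[2])/d[2]
def cyl(prof):
    a=np.linspace(0,2*np.pi,32,endpoint=False)
    return np.array([[r*np.cos(b),r*np.sin(b),z] for r,z in prof for b in a])
def box(x,y,z0,z): return np.array([[i*x/2,j*y/2,k] for i in(-1,1) for j in(-1,1) for k in(z0,z)])
OBJ=cyl([(.014,0),(.014,.044),(.006,.056)])
M={"objective_blue":OBJ,"objective_yellow":OBJ,"eyepiece":cyl([(.02,0),(.02,.018),(.015,.018),(.015,.052)]),
"slide_box":box(.026,.08,0,.024),"tray_blue":box(.07,.07,0,.022),"tray_yellow":box(.07,.07,0,.022),"tray_white":box(.08,.08,0,.022),"case":box(.072,.124,0,.021),
"oil_bottle":cyl([(.015,0),(.015,.056)]),"petri_dish":cyl([(.0315,0),(.0315,.018)])}
ROUND={"objective_blue","objective_yellow","eyepiece","oil_bottle","petri_dish"}
S=4
def place(name,p):
    c,s=np.cos(p[2]),np.sin(p[2]); X=M[name].copy(); X[:,:2]=X[:,:2]@np.array([[c,s],[-s,c]])+p[:2]; return X
def iou(mask,c,name,p):
    uv=proj(c,place(name,p))
    h=cv2.convexHull((uv*16*1).astype(np.float32).reshape(-1,1,2))
    lo=np.maximum(np.floor(np.minimum(uv.min(0),np.argwhere(mask)[:,::-1].min(0))).astype(int)-3,0)
    hi=np.minimum(np.ceil(np.maximum(uv.max(0),np.argwhere(mask)[:,::-1].max(0))).astype(int)+4,[640,400])
    m=cv2.resize(mask[lo[1]:hi[1],lo[0]:hi[0]].astype(np.uint8),None,fx=S,fy=S,interpolation=cv2.INTER_NEAREST)
    d=np.zeros_like(m); hh=((h.reshape(-1,2)/16+.5-lo)*S-.5)
    cv2.fillConvexPoly(d,np.round(hh*16).astype(np.int32),1,shift=4)
    return (d&m).sum()/max(1,(d|m).sum())
def fit(name,views,p0):
    f=lambda p:-sum(iou(m,c,name,p if name not in ROUND else [p[0],p[1],0]) for m,c in views)
    best=None
    yaws=[0] if name in ROUND else np.deg2rad(np.arange(-90,90,15) if M[name][:,0].ptp()!=M[name][:,1].ptp() else np.arange(-45,45,15)) if hasattr(M[name],'ptp') else np.deg2rad(np.arange(-90,90,15))
    for y in yaws:
        p=np.array([p0[0],p0[1],y]); r=minimize(f,p,method="Nelder-Mead",options=dict(initial_simplex=[p,p+[.01,0,0],p+[0,.01,0],p+[0,0,.2]],xatol=1e-4,fatol=1e-4,maxiter=150))
        if best is None or r.fun<best.fun: best=r
    return best.x,-best.fun/len(views)
E
cat > a.py <<'E'
from h import *
import sys,pickle
D={}
T=pose()
for n in("scene","side","wrist"):
    cams.read_camera(n); c=cam(n,T)
    for o in sys.argv[1:] or M:
        for r in finder.regions_of(n,o):
            if r["conf"]<.3: continue
            D.setdefault(o,[]).append((n,r["conf"],r["pixels"],c,r["point"]))
            print(n,o,round(r["conf"],2),np.round(r["point"]),r["pixels"].sum(),np.round(unproj(c,r["point"],.02),3)[:2])
pickle.dump(D,open("d.pkl","wb"))
print(readout.get_state()["clock"])
E
python3 a.py
```

```text
scene objective_blue 0.83 [420. 202.] 281 [0.611 0.23 ]
scene objective_blue 0.66 [446. 206.] 263 [0.631 0.289]
scene objective_blue 0.48 [452. 189.] 177 [0.554 0.324]
scene objective_yellow 0.69 [427. 166.] 225 [0.434 0.288]
scene eyepiece 0.72 [370. 213.] 349 [0.649 0.104]
scene slide_box 0.84 [346. 170.] 340 [0.444 0.068]
scene tray_blue 0.59 [201. 213.] 778 [ 0.628 -0.29 ]
scene tray_yellow 0.89 [286. 209.] 738 [ 0.62  -0.093]
scene tray_white 0.83 [210. 180.] 769 [ 0.474 -0.289]
scene case 0.55 [279. 180.] 926 [ 0.488 -0.111]
scene oil_bottle 0.77 [236. 245.] 306 [ 0.752 -0.197]
scene oil_bottle 0.35 [282. 181.] 968 [ 0.491 -0.104]
scene petri_dish 0.83 [388. 242.] 519 [0.758 0.127]
side objective_blue 0.76 [291. 251.] 264 [0.616 0.215]
side objective_blue 0.74 [280. 277.] 352 [0.627 0.293]
side objective_blue 0.55 [306. 288.] 321 [0.568 0.315]
side objective_yellow 0.85 [373. 280.] 333 [0.435 0.276]
side eyepiece 0.53 [292. 217.] 331 [0.632 0.1  ]
side slide_box 0.92 [374. 220.] 291 [0.437 0.083]
side tray_blue 0.77 [318. 138.] 379 [ 0.608 -0.27 ]
side tray_yellow 0.8 [314. 174.] 562 [ 0.6   -0.086]
side tray_white 0.93 [366. 142.] 524 [ 0.464 -0.27 ]
side case 0.79 [366. 176.] 959 [ 0.461 -0.094]
side oil_bottle 0.62 [262. 150.] 157 [ 0.76  -0.181]
side petri_dish 0.73 [244. 226.] 483 [0.737 0.147]
side petri_dish 0.55 [317. 136.] 452 [ 0.613 -0.283]
wrist eyepiece 0.95 [371.  62.] 1381 [0.627 0.108]
wrist eyepiece 0.72 [242. 359.] 2189 [ 0.468 -0.273]
wrist slide_box 0.66 [188.  93.] 2534 [0.439 0.078]
wrist tray_blue 0.76 [345. 356.] 1456 [ 0.61  -0.267]
wrist tray_yellow 0.77 [340. 241.] 3500 [ 0.599 -0.091]
wrist tray_white 0.84 [241. 358.] 2155 [ 0.466 -0.271]
wrist tray_white 0.66 [370.  62.] 1437 [0.626 0.107]
wrist case 0.98 [228. 235.] 4901 [ 0.466 -0.084]
wrist oil_bottle 0.4 [472. 307.] 7 [ 0.773 -0.186]
wrist petri_dish 0.79 [487.  34.] 3736 [0.739 0.133]
1.8
```

```bash
cat >> h.py <<'E'
def go(x,y,z,jaw=None):
    """shift/turn from the present pose to tcp (x,y,z), tool down, jaw axis (tool y) at world angle jaw (rad, mod pi)"""
    T=pose(); R=T[:3,:3]
    if jaw is None: jaw=np.arctan2(R[1,1],R[0,1])
    best=None
    for j in (jaw,jaw+np.pi):
        Y=np.array([np.cos(j),np.sin(j),0]); X=np.array([0,0,-1.]); G=np.stack([X,Y,np.cross(X,Y)],1)
        rv=Ro.from_matrix(R.T@G).as_rotvec()
        if best is None or np.linalg.norm(rv)<np.linalg.norm(best): best=rv
    print("shift",np.round(R.T@(np.array([x,y,z])-T[:3,3]),4),"turn",np.round(best,3),"jaw now",round(float(np.degrees(np.arctan2(R[1,1],R[0,1]))),1))
E
python3 - <<'E'
from h import *
print(np.round(pose(),3)); go(.6,.22,.23)
E
```

```text
[[ 0.     1.     0.     0.575]
 [-0.     0.    -1.    -0.   ]
 [-1.     0.     0.     0.231]
 [ 0.     0.     0.     1.   ]]
shift [ 0.0013  0.025  -0.22  ] turn [-0.  0. -0.] jaw now 0.0
```

Call:
drive_tool(moves=[[[0, 0.006, -0.055, 0, 0, 0, 60], [0, 0.012, -0.11, 0, 0, 0, 120], [0, 0.018, -0.165, 0, 0, 0, 120], [0, 0.025, -0.22, 0, 0, 0, 120], [0, 0.025, -0.22, 0, 0, 0, 120]]], squeeze=40)

```text
clock: 2.42
tcp_pos: [0.5998, 0.2238, 0.2307]
orientation: [0.501, 0.499, 0.502, -0.499]
wrist_force: [0.3, -0.6, 0.1]
finger_gap: 0.0452
```

```bash
python3 - <<'E'
from h import *
T=pose(); im=cams.read_camera("wrist"); cv2.imwrite("pics/w1.png",im); c=cam("wrist",T)
print(readout.get_state()["finger_gap"],readout.get_state()["clock"],T[:3,3])
for o in("objective_blue","objective_yellow","eyepiece"):
    for r in finder.regions_of("wrist",o):
        if r["conf"]<.3: continue
        p0=unproj(c,r["point"],.025)
        x,s=fit(o,[(r["pixels"],c)],p0); print(o,round(r["conf"],2),np.round(r["point"]),np.round(im[r["pixels"]].mean(0)),np.round(x,4),round(s,3))
E
```

```text
0.0455653495032221 2.475 [0.59977215 0.22383075 0.23071583]
objective_blue 0.92 [281.  73.] [ 37.  39. 134.] [0.5634 0.3196 0.0646] 0.962
objective_blue 0.78 [337. 165.] [ 38.  39. 111.] [0.619  0.2266 0.1781] 0.964
objective_blue 0.58 [347. 103.] [104.  63.  39.] [0.6258 0.2914 0.066 ] 0.962
objective_yellow 0.84 [166. 114.] [ 40. 101. 111.] [0.4377 0.2788 0.043 ] 0.96
eyepiece 0.82 [341. 261.] [61. 61. 59.] [0.628  0.106  0.0224] 0.948
```

View pics/w1.png

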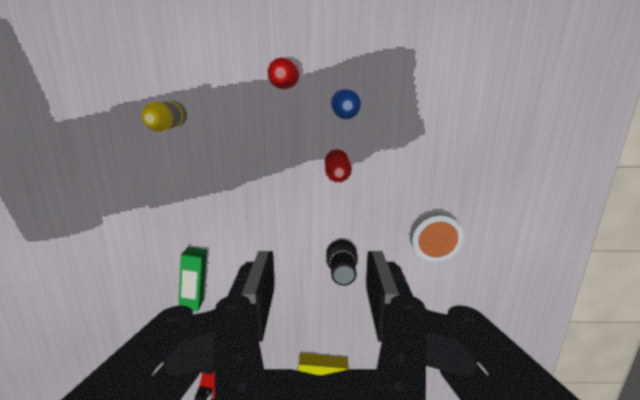

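```bash
python3 - <<'E'
from h import *
im=cv2.imread("pics/w1.png"); cv2.imwrite("pics/w1c.png",cv2.resize(im[50:200,260:420],None,fx=4,fy=4,interpolation=cv2.INTER_CUBIC))
go(.6258,.2914,.10,np.radians(28))
E
```

```text
shift [ 0.1312  0.0258 -0.0726] turn [-0.49  0.    0.  ] jaw now -0.1
```

View pics/w1c.png

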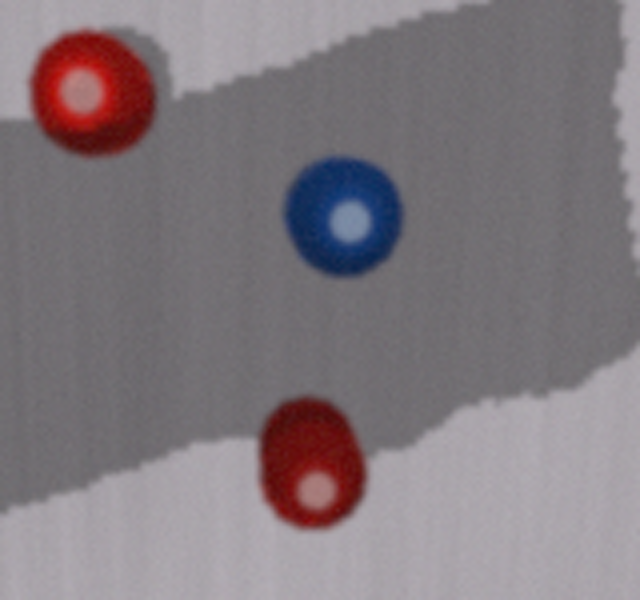

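The crop shows the blue nose in the middle (w1 pixel 346,103). The two red look-alikes are at (283,73) and (338,165). I choose the blue one.

Call:
drive_tool(moves=[[[0.03, 0.009, -0.025, -0.17, 0, 0, 120], [0.07, 0.018, -0.05, -0.34, 0, 0, 120], [0.11, 0.026, -0.073, -0.49, 0, 0, 120], [0.131, 0.026, -0.073, -0.49, 0, 0, 120], [0.131, 0.026, -0.073, -0.49, 0, 0, 120]]])

```text
clock: 3.25
tcp_pos: [0.6247, 0.2898, 0.098]
orientation: [0.605, 0.363, 0.607, -0.366]
wrist_force: [-0.3, -0.2, 0.2]
finger_gap: 0.0451
```

```bash
python3 - <<'E'
from h import *
go(.6258,.2914,.017,np.radians(28))
cv2.imwrite("pics/w2.png",cams.read_camera("wrist"))
E
```

```text
shift [ 0.081   0.0021 -0.0009] turn [-0.002 -0.     0.005] jaw now 27.9
```

View pics/w2.png

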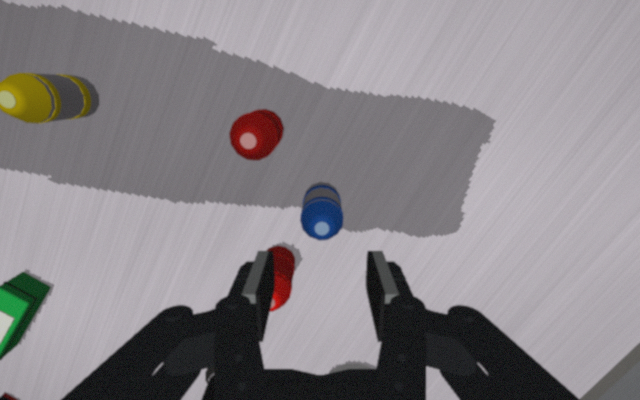

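Call:
drive_tool(moves=[[[0.03, 0.002, -0.001, 0, 0, 0, 120], [0.06, 0.002, -0.001, 0, 0, 0, 120], [0.081, 0.002, -0.001, 0, 0, 0, 120], [0.081, 0.002, -0.001, 0, 0, 0, 120], [0.081, 0.002, -0.001, 0, 0, 0, 200]]])

```text
clock: 3.92
tcp_pos: [0.6283, 0.2917, 0.0212]
orientation: [0.606, 0.365, 0.605, -0.365]
wrist_force: [0.0, 0.5, 0.2]
finger_gap: 0.0285
```

Call:
drive_tool(moves=[[[0, 0, 0, 0, 0, 0, 240], [0, 0, 0, 0, 0, 0, 240], [0, 0, 0, 0, 0, 0, 240], [0, 0, 0, 0, 0, 0, 240], [0, 0, 0, 0, 0, 0, 240]]])

```text
clock: 4.55
tcp_pos: [0.6284, 0.2918, 0.0215]
orientation: [0.606, 0.365, 0.605, -0.365]
wrist_force: [-0.6, -0.1, 2.2]
finger_gap: 0.0264
```

```bash
python3 - <<'E'
from h import *
go(.609,-.27,.15); print(pose()[:3,3])
cv2.imwrite("pics/w3.png",cams.read_camera("wrist"))
E
```

```text
shift [-0.1284 -0.2795  0.4877] turn [-0.     0.001 -0.001] jaw now 27.8
[0.6283991  0.29177043 0.02145706]
```

View pics/w3.png

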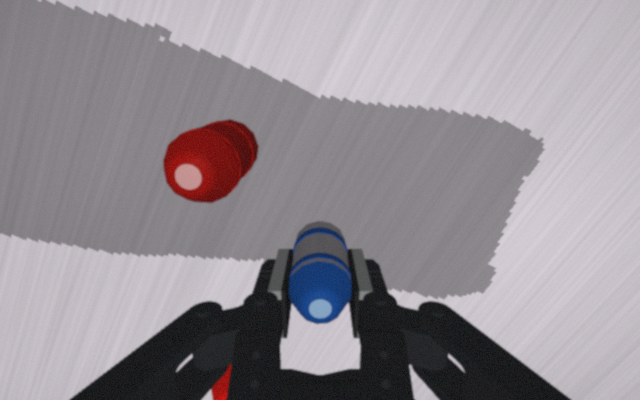

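Call:
drive_tool(moves=[[[0, 0, 0, 0, 0, 0, 170], [0, -0.002, 0, 0, 0, 0, 150], [0.006, -0.002, 0, 0, 0, 0, 150], [0.006, -0.002, 0, 0, 0, 0, 150], [0.006, -0.002, 0, 0, 0, 0, 150]]])

```text
clock: 5.22
tcp_pos: [0.6265, 0.2908, 0.0152]
orientation: [0.606, 0.365, 0.605, -0.365]
wrist_force: [0.0, 0.4, -0.2]
finger_gap: 0.0353
```

Call:
drive_tool(moves=[[[0, 0, 0, 0, 0, 0, 240], [0, 0, 0, 0, 0, 0, 240], [0, 0, 0, 0, 0, 0, 240], [0, 0, 0, 0, 0, 0, 240], [0, 0, 0, 0, 0, 0, 240]]])

```text
clock: 5.85
tcp_pos: [0.6268, 0.2909, 0.0155]
orientation: [0.606, 0.365, 0.605, -0.365]
wrist_force: [0.5, 0.4, 3.6]
finger_gap: 0.0263
```

Call:
drive_tool(moves=[[[-0.02, 0, 0, 0, 0, 0, 240], [-0.05, 0, 0, 0, 0, 0, 240], [-0.08, 0, 0, 0, 0, 0, 240], [-0.11, 0, 0, 0, 0, 0, 240], [-0.13, 0, 0, 0, 0, 0, 240]]])

```text
clock: 6.48
tcp_pos: [0.6265, 0.2909, 0.1464]
orientation: [0.606, 0.365, 0.605, -0.365]
wrist_force: [0.6, -0.1, -0.7]
finger_gap: 0.0266
```

```bash
python3 - <<'E'
from h import *
go(.609,-.27,.15,0); print(pose()[:3,3])
T=pose();cv2.imwrite("pics/w4.png",cams.read_camera("wrist"))
E
```

```text
shift [-0.0035 -0.2775  0.4878] turn [ 0.486  0.    -0.001] jaw now 27.9
[0.62651237 0.29091578 0.14643395]
```

View pics/w4.png

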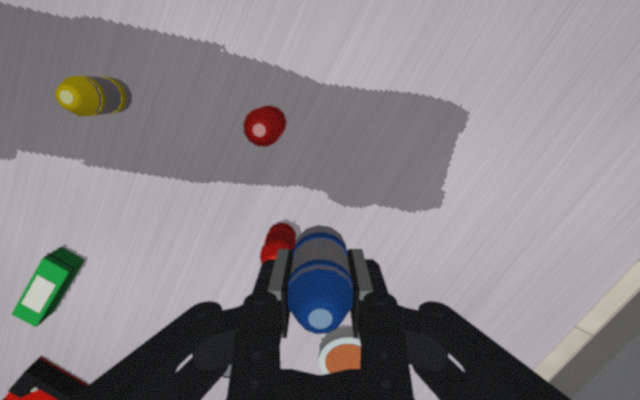

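Call:
drive_tool(moves=[[[-0.02, -0.03, 0.05, 0.1, 0, 0, 240], [-0.03, -0.06, 0.1, 0.2, 0, 0, 240], [-0.03, -0.09, 0.15, 0.3, 0, 0, 240], [-0.03, -0.12, 0.2, 0.4, 0, 0, 240], [-0.03, -0.15, 0.25, 0.486, 0, 0, 240]]])

```text
clock: 7.15
tcp_pos: [0.6107, -0.0016, 0.1777]
orientation: [0.5, 0.502, 0.499, -0.499]
wrist_force: [1.1, -0.9, -1.0]
finger_gap: 0.0267
```

```bash
python3 - <<'E'
from h import *
go(.605,-.30,.18,0)
E
```

```text
shift [-0.0026 -0.0049  0.2984] turn [-0.003 -0.001 -0.003] jaw now -0.2
```

Call:
drive_tool(moves=[[[0, -0.001, 0.06, 0, 0, 0, 240], [0, -0.002, 0.12, 0, 0, 0, 240], [-0.002, -0.005, 0.18, 0, 0, 0, 240], [-0.002, -0.005, 0.24, 0, 0, 0, 240], [-0.002, -0.005, 0.298, 0, 0, 0, 240]]])

```text
clock: 7.78
tcp_pos: [0.6041, -0.3013, 0.1781]
orientation: [0.499, 0.502, 0.499, -0.5]
wrist_force: [0.3, -0.1, -0.9]
finger_gap: 0.027
```

```bash
cat > look.py <<'E'
from h import *
import sys
pic=sys.argv[1]; T=pose(); im=cams.read_camera("wrist"); cv2.imwrite(f"pics/{pic}.png",im); c=cam("wrist",T)
for o in sys.argv[2:]:
    for r in finder.regions_of("wrist",o):
        if r["conf"]<.3: continue
        m=r["pixels"]; x,s=fit(o,[(m,c)],unproj(c,r["point"],.015))
        print(o,round(r["conf"],2),np.round(r["point"]),np.round(im[m].mean(0)),np.round(x[:2],4),"yaw",round(np.degrees(x[2]),1),round(s,3))
print(readout.get_state()["clock"],T[:3,3])
E
python3 look.py w5 tray_blue tray_white case tray_yellow
```

```text
tray_blue 0.82 [328. 169.] [137.  72.  33.] [ 0.6125 -0.2949] yaw -0.2 0.981
tray_white 0.67 [171. 173.] [162. 164. 163.] [ 0.4624 -0.2976] yaw -2.8 0.988
case 0.91 [142.   8.] [30. 29. 31.] [ 0.4613 -0.1038] yaw -15.5 0.975
8.025 [ 0.60413066 -0.30128032  0.17806458]
```

View pics/w5.png

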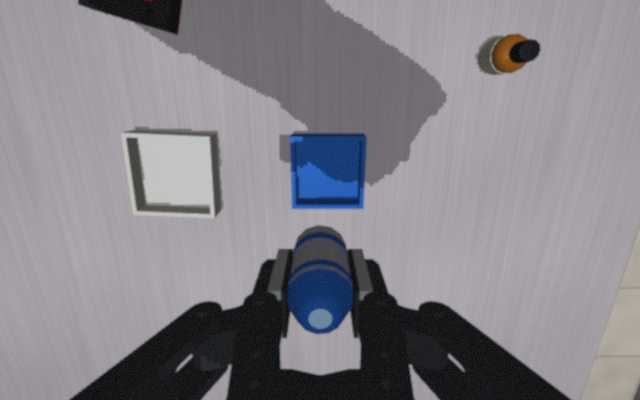

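```bash
python3 - <<'E'
from h import *
import pickle
D=pickle.load(open("d.pkl","rb"))
for o in("tray_blue","tray_yellow","tray_white","case","slide_box","eyepiece"):
  for n,cf,m,c,p in D[o]:
    if cf<.5: continue
    x,s=fit(o,[(m,c)],unproj(c,p,.015)); print(o,n,cf.round(2) if hasattr(cf,'round') else cf,np.round(x,3),round(s,3))
E
```

```text
tray_blue scene 0.59 [ 0.614 -0.295 -1.57 ] 0.963
tray_blue side 0.77 [ 0.611 -0.293 -1.496] 0.873
tray_blue wrist 0.76 [ 0.612 -0.296 -1.573] 0.569
tray_yellow scene 0.89 [ 0.604 -0.094 -0.125] 0.956
tray_yellow side 0.8 [ 0.603 -0.095 -0.074] 0.935
tray_yellow wrist 0.77 [ 0.603 -0.094 -0.098] 0.977
tray_white scene 0.83 [ 0.464 -0.297 -1.628] 0.969
tray_white side 0.93 [ 0.463 -0.296 -0.029] 0.94
tray_white wrist 0.84 [ 0.461 -0.295 -0.11 ] 0.651
tray_white wrist 0.66 [ 0.628  0.08  -0.768] 0.223
case scene 0.55 [ 0.465 -0.104 -0.282] 0.873
case side 0.79 [ 0.461 -0.102 -0.298] 0.95
case wrist 0.98 [ 0.461 -0.104 -0.278] 0.814
slide_box scene 0.84 [ 0.441  0.075 -0.238] 0.861
slide_box side 0.92 [ 0.437  0.074 -0.111] 0.85
slide_box wrist 0.66 [ 0.437  0.074 -0.185] 0.939
eyepiece scene 0.72 [0.63  0.107 0.147] 0.885
eyepiece side 0.53 [ 0.627  0.106 -0.073] 0.865
eyepiece wrist 0.95 [0.627 0.107 0.055] 0.949
eyepiece wrist 0.72 [ 0.471 -0.273 -0.075] 0.54
```

```bash
python3 - <<'E'
from h import *
go(.6125,-.2947,.05,0)
E
```

```text
shift [ 0.128   0.0082 -0.0041] turn [-0.003 -0.003 -0.001] jaw now -0.2
```

Call:
drive_tool(moves=[[[0.04, 0.008, -0.006, 0, 0, 0, 240], [0.08, 0.008, -0.006, 0, 0, 0, 240], [0.12, 0.008, -0.006, 0, 0, 0, 240], [0.128, 0.008, -0.006, 0, 0, 0, 240], [0.128, 0.008, -0.006, 0, 0, 0, 240]]])

```text
clock: 8.65
tcp_pos: [0.6125, -0.2916, 0.0503]
orientation: [0.499, 0.502, 0.5, -0.499]
wrist_force: [-0.1, -0.7, -1.4]
finger_gap: 0.0266
```

```bash
python3 - <<'E'
from h import *
go(.6125,-.2947,.0205,0)
cv2.imwrite("pics/w6.png",cams.read_camera("wrist"))
E
```

```text
shift [ 0.0298 -0.      0.0032] turn [-0.002 -0.004 -0.001] jaw now -0.1
```

View pics/w6.png

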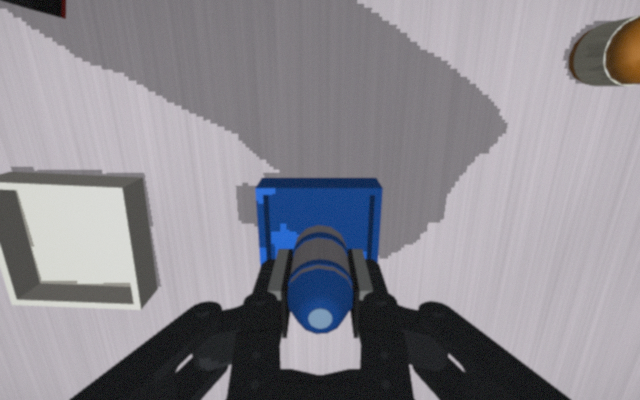

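Call:
drive_tool(moves=[[[0.01, 0, 0.002, 0, 0, 0, 240], [0.018, 0, 0.002, 0, 0, 0, 240], [0.025, 0, 0.002, 0, 0, 0, 240], [0.029, 0, 0.002, 0, 0, 0, 240], [0.03, 0, 0.002, 0, 0, 0, 240]]])

```text
clock: 9.32
tcp_pos: [0.6131, -0.2942, 0.0209]
orientation: [0.499, 0.502, 0.5, -0.499]
wrist_force: [-0.2, -0.4, -1.4]
finger_gap: 0.0267
```

Call:
drive_tool(moves=[[[0.0005, 0, 0, 0, 0, 0, 240], [0.001, 0, 0, 0, 0, 0, 240], [0.0015, 0, 0, 0, 0, 0, 240], [0.0015, 0, 0, 0, 0, 0, 240], [0.0015, 0, 0, 0, 0, 0, 240]]])

```text
clock: 9.95
tcp_pos: [0.6132, -0.2943, 0.0196]
orientation: [0.499, 0.502, 0.499, -0.499]
wrist_force: [-0.4, 0.2, -0.7]
finger_gap: 0.0266
```

Call:
drive_tool(moves=[[[0.0005, 0, 0, 0, 0, 0, 240], [0.001, 0, 0, 0, 0, 0, 240], [0.001, 0, 0, 0, 0, 0, 240], [0.001, 0, 0, 0, 0, 0, 240], [0.001, 0, 0, 0, 0, 0, 240]]])

```text
clock: 10.58
tcp_pos: [0.6132, -0.2943, 0.0195]
orientation: [0.5, 0.502, 0.499, -0.499]
wrist_force: [-2.1, 1.0, 4.3]
finger_gap: 0.0268
```

Call:
drive_tool(moves=[[[0, 0, 0, 0, 0, 0, 175], [0, 0, 0, 0, 0, 0, 165], [0, 0, 0, 0, 0, 0, 165], [-0.01, 0, 0, 0, 0, 0, 160], [-0.04, 0, 0, 0, 0, 0, 150]]])

```text
clock: 11.2
tcp_pos: [0.6118, -0.2935, 0.0584]
orientation: [0.498, 0.502, 0.501, -0.5]
wrist_force: [0.4, 0.4, -0.3]
finger_gap: 0.0351
```

```bash
python3 - <<'E'
from h import *
go(.6125,-.2947,.15,0); go(.44,.21,.22,0)
cv2.imwrite("pics/w7.png",cams.read_camera("wrist"))
E
```

```text
shift [-0.0916  0.0006  0.0008] turn [-0.002 -0.004  0.   ] jaw now -0.1
shift [-0.1593 -0.1731 -0.5038] turn [-0.002 -0.004  0.   ] jaw now -0.1
```

View pics/w7.png

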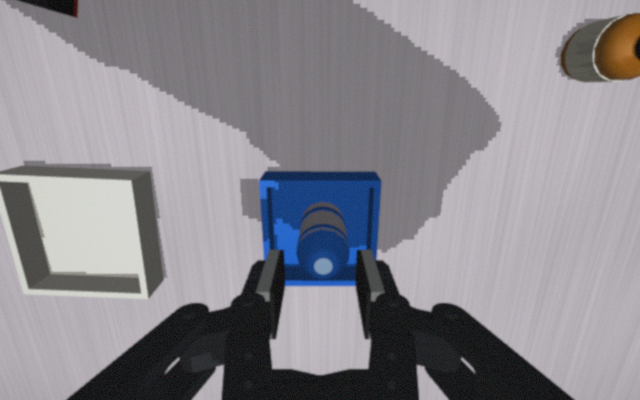

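Call:
drive_tool(moves=[[[-0.06, 0, 0, 0, 0, 0, 120], [-0.1, -0.02, -0.05, 0, 0, 0, 120], [-0.1, -0.04, -0.11, 0, 0, 0, 120], [-0.1, -0.06, -0.17, 0, 0, 0, 120], [-0.1, -0.08, -0.23, 0, 0, 0, 120]]])

```text
clock: 11.88
tcp_pos: [0.5364, -0.0703, 0.165]
orientation: [0.502, 0.503, 0.497, -0.499]
wrist_force: [0.3, 1.2, 1.4]
finger_gap: 0.0455
```

```bash
python3 - <<'E'
from h import *
go(.4377,.2788,.12,0)
E
```

```text
shift [ 0.0439 -0.1001 -0.3489] turn [-0.003  0.001 -0.009] jaw now -0.2
```

Call:
drive_tool(moves=[[[0, -0.018, -0.06, 0, 0, 0, 120], [0, -0.036, -0.12, 0, 0, 0, 120], [0, -0.054, -0.18, 0, 0, 0, 120], [0.02, -0.072, -0.24, 0, 0, -0.008, 120], [0.03, -0.085, -0.295, 0, 0, -0.008, 120]]])

```text
clock: 12.5
tcp_pos: [0.4521, 0.2267, 0.1345]
orientation: [0.5, 0.501, 0.499, -0.5]
wrist_force: [1.6, 0.4, 0.4]
finger_gap: 0.0449
```

```bash
python3 look.py w8 objective_yellow; python3 - <<'E'
from h import *
go(.4377,.2788,.10,0)
E
```

```text
objective_yellow 0.77 [302. 134.] [ 32. 127. 141.] [0.4385 0.2788] yaw 3.5 0.959
12.6 [0.45211326 0.226701   0.13450205]
shift [ 0.0336 -0.0121 -0.0492] turn [ 0.005 -0.001  0.   ] jaw now 0.3
```

View pics/w8.png

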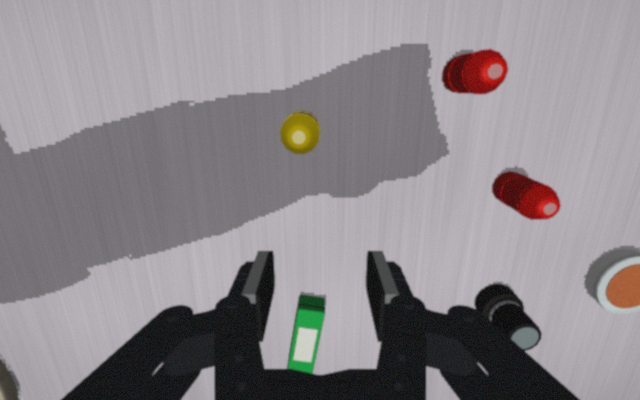

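Call:
drive_tool(moves=[[[0.01, -0.012, -0.04, 0, 0, 0, 120], [0.03, -0.012, -0.052, 0, 0, 0, 120], [0.034, -0.012, -0.052, 0, 0, 0, 120], [0.034, -0.012, -0.052, 0, 0, 0, 120], [0.034, -0.012, -0.052, 0, 0, 0, 120]]])

```text
clock: 13.22
tcp_pos: [0.4386, 0.2809, 0.1005]
orientation: [0.501, 0.5, 0.501, -0.499]
wrist_force: [-0.5, -0.0, -0.3]
finger_gap: 0.0453
```

```bash
python3 - <<'E'
from h import *
go(.4383,.2788,.015,0)
E
```

```text
shift [ 0.0855 -0.0004  0.0022] turn [ 0.004 -0.001 -0.001] jaw now 0.2
```

Call:
drive_tool(moves=[[[0.03, 0, 0.002, 0, 0, 0, 120], [0.06, 0, 0.002, 0, 0, 0, 120], [0.086, 0, 0.002, 0, 0, 0, 120], [0.087, 0, 0.002, 0, 0, 0, 120], [0.087, 0, 0.002, 0, 0, 0, 120]]])

```text
clock: 13.85
tcp_pos: [0.4396, 0.2789, 0.0146]
orientation: [0.501, 0.5, 0.501, -0.498]
wrist_force: [0.3, 1.1, -0.7]
finger_gap: 0.045
```

Call:
drive_tool(moves=[[[0, 0, 0, 0, 0, 0, 180], [0, 0, 0, 0, 0, 0, 240], [0, 0, 0, 0, 0, 0, 240], [0, 0, 0, 0, 0, 0, 240], [0, 0, 0, 0, 0, 0, 240]]])

```text
clock: 14.48
tcp_pos: [0.4409, 0.2794, 0.0162]
orientation: [0.501, 0.501, 0.5, -0.497]
wrist_force: [-0.0, -0.7, 6.8]
finger_gap: 0.0268
```

Call:
drive_tool(moves=[[[-0.02, 0, 0, 0, 0, 0, 240], [-0.05, 0, 0, 0, 0, 0, 240], [-0.08, 0, 0, 0, 0, 0, 240], [-0.11, 0, 0, 0, 0, 0, 240], [-0.14, 0, 0, 0, 0, 0, 240]]])

```text
clock: 15.1
tcp_pos: [0.44, 0.279, 0.1574]
orientation: [0.501, 0.501, 0.5, -0.497]
wrist_force: [0.3, -0.6, -2.3]
finger_gap: 0.0264
```

```bash
python3 - <<'E'
from h import *
go(.603,-.094,.12,np.radians(-5.5))
cv2.imwrite("pics/w9.png",cams.read_camera("wrist"))
E
```

```text
shift [0.0373 0.1617 0.3736] turn [ 0.099 -0.003 -0.005] jaw now 0.2
```

View pics/w9.png

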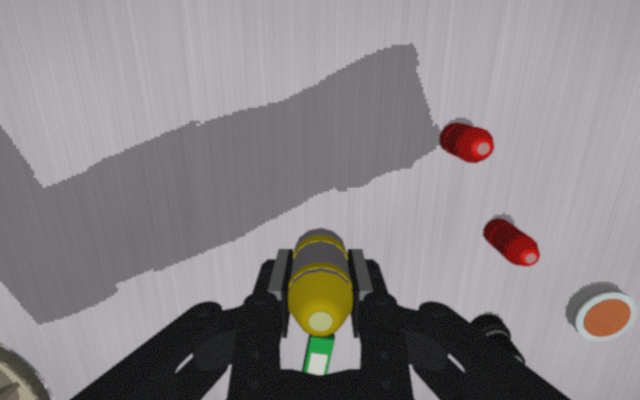

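Call:
drive_tool(moves=[[[0, 0.025, 0.055, 0.02, 0, 0, 240], [0, 0.05, 0.11, 0.04, 0, 0, 240], [0, 0.075, 0.165, 0.06, 0, 0, 240], [0, 0.1, 0.22, 0.08, 0, 0, 240], [0, 0.125, 0.275, 0.099, -0.003, -0.005, 240]]])

```text
clock: 15.78
tcp_pos: [0.5682, 0.0035, 0.1614]
orientation: [0.476, 0.526, 0.475, -0.521]
wrist_force: [0.6, 1.1, -1.4]
finger_gap: 0.0265
```

```bash
python3 - <<'E'
from h import *
go(.603,-.094,.08,np.radians(-5.5))
E
```

```text
shift [0.0814 0.0435 0.094 ] turn [-0.    -0.003 -0.006] jaw now -5.5
```

Call:
drive_tool(moves=[[[0, 0.022, 0.05, 0, 0, 0, 240], [0.02, 0.043, 0.094, 0, -0.003, -0.006, 240], [0.05, 0.043, 0.094, 0, -0.003, -0.006, 240], [0.081, 0.043, 0.094, 0, -0.003, -0.006, 240], [0.081, 0.043, 0.094, 0, -0.003, -0.006, 240]]])

```text
clock: 16.4
tcp_pos: [0.5999, -0.0934, 0.0774]
orientation: [-0.473, -0.522, -0.477, 0.525]
wrist_force: [-1.3, 0.3, -1.6]
finger_gap: 0.0266
```

```bash
python3 look.py w10 tray_yellow;  python3 - <<'E'
from h import *
go(.603,-.094,.0215,np.radians(-5.5))
E
```

```text
tray_yellow 0.84 [325. 201.] [ 17. 165. 180.] [ 0.6033 -0.0931] yaw -5.4 0.765
16.5 [ 0.59991896 -0.09342487  0.07735029]
shift [0.0593 0.0005 0.0001] turn [-0.  0.  0.] jaw now -5.5
```

View pics/w10.png

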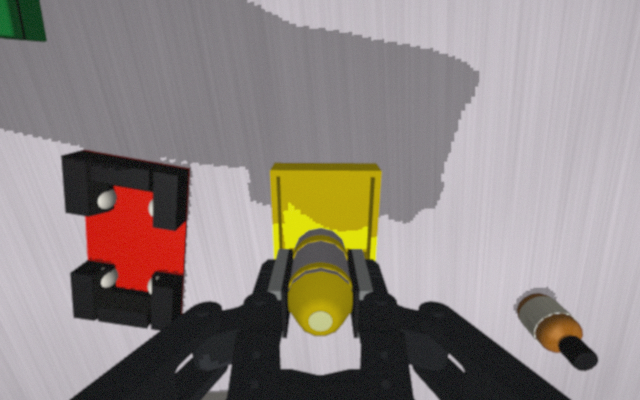

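Call:
drive_tool(moves=[[[0.02, 0.001, 0, 0, 0, 0, 240], [0.035, 0.001, 0, 0, 0, 0, 240], [0.048, 0.001, 0, 0, 0, 0, 240], [0.055, 0.001, 0, 0, 0, 0, 240], [0.058, 0.001, 0, 0, 0, 0, 240]]])

```text
clock: 17.12
tcp_pos: [0.6034, -0.0939, 0.0224]
orientation: [-0.475, -0.523, -0.476, 0.524]
wrist_force: [-0.2, -0.8, -0.7]
finger_gap: 0.0267
```

Call:
drive_tool(moves=[[[0.0005, 0, 0, 0, 0, 0, 240], [0.001, 0, 0, 0, 0, 0, 240], [0.0015, 0, 0, 0, 0, 0, 240], [0.002, 0, 0, 0, 0, 0, 240], [0.002, 0, 0, 0, 0, 0, 240]]])

```text
clock: 17.75
tcp_pos: [0.6034, -0.0939, 0.0205]
orientation: [-0.475, -0.523, -0.476, 0.524]
wrist_force: [-0.0, -0.1, -1.2]
finger_gap: 0.0266
```

Call:
drive_tool(moves=[[[0.0005, 0, 0, 0, 0, 0, 240], [0.001, 0, 0, 0, 0, 0, 240], [0.0015, 0, 0, 0, 0, 0, 240], [0.0015, 0, 0, 0, 0, 0, 240], [0.0015, 0, 0, 0, 0, 0, 240]]])

```text
clock: 18.38
tcp_pos: [0.6035, -0.094, 0.0202]
orientation: [-0.475, -0.523, -0.475, 0.524]
wrist_force: [-3.7, 0.6, 8.5]
finger_gap: 0.0266
```

Contact with the tray floor. Releasing.

Call:
drive_tool(moves=[[[0, 0, 0, 0, 0, 0, 175], [0, 0, 0, 0, 0, 0, 165], [0, 0, 0, 0, 0, 0, 165], [-0.01, 0, 0, 0, 0, 0, 160], [-0.04, 0, 0, 0, 0, 0, 150]]])

```text
clock: 19.0
tcp_pos: [0.6021, -0.0936, 0.0593]
orientation: [-0.474, -0.523, -0.476, 0.524]
wrist_force: [-0.1, -0.3, 0.5]
finger_gap: 0.0351
```

```bash
python3 - <<'E'
from h import *
go(.627,.07,.14,0)
cv2.imwrite("pics/w11.png",cams.read_camera("wrist"))
E
```

```text
shift [-0.0806  0.0088 -0.1652] turn [-0.096 -0.001  0.004] jaw now -5.5
```

View pics/w11.png

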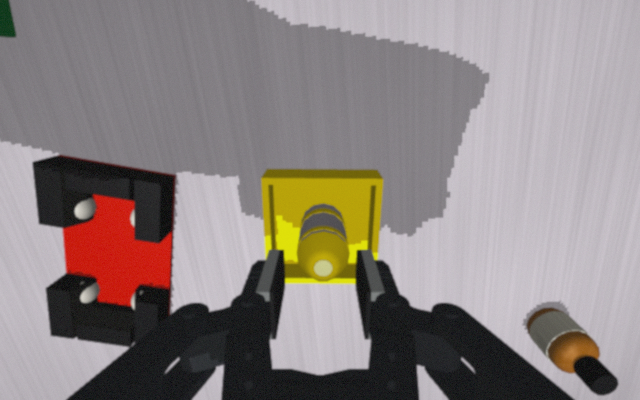

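Call:
drive_tool(moves=[[[-0.05, 0, 0, 0, 0, 0, 120], [-0.085, 0.002, -0.05, -0.03, 0, 0, 120], [-0.085, 0.005, -0.1, -0.06, 0, 0, 120], [-0.085, 0.009, -0.15, -0.096, 0, 0, 120], [-0.082, 0.009, -0.165, -0.096, 0, 0, 120]]])

```text
clock: 19.68
tcp_pos: [0.6303, 0.0719, 0.1476]
orientation: [0.503, 0.5, 0.499, -0.498]
wrist_force: [-0.2, 0.1, -0.4]
finger_gap: 0.0453
```

```bash
python3 look.py w12 eyepiece; python3 - <<'E'
from h import *
go(.627,.1065,.09,0)
E
```

```text
eyepiece 0.61 [316. 148.] [74. 74. 74.] [0.6278 0.1066] yaw -2.3 0.958
19.775 [0.63032525 0.0719343  0.1476058 ]
shift [ 0.0564 -0.0026 -0.036 ] turn [ 0.002  0.002 -0.004] jaw now 0.1
```

View pics/w12.png

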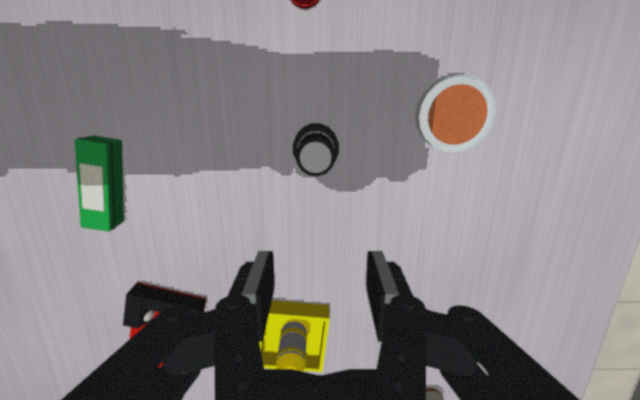

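Eyepiece at (316,148), dish clear at (457,113). Moving over and down.

Call:
drive_tool(moves=[[[0.01, -0.002, -0.03, 0, 0, 0, 120], [0.04, -0.002, -0.037, 0, 0, 0, 120], [0.056, -0.002, -0.037, 0, 0, 0, 120], [0.056, -0.002, -0.037, 0, 0, 0, 120], [0.056, -0.002, -0.037, 0, 0, 0, 120]]])

```text
clock: 20.4
tcp_pos: [0.6282, 0.1064, 0.0913]
orientation: [0.502, 0.501, 0.499, -0.499]
wrist_force: [0.3, -0.1, -0.2]
finger_gap: 0.0449
```

```bash
python3 - <<'E'
from h import *
go(.6277,.1065,.019,0)
E
```

```text
shift [ 0.0723 -0.0009 -0.0002] turn [ 0.001  0.002 -0.005] jaw now 0.1
```

Call:
drive_tool(moves=[[[0.03, -0.001, 0, 0, 0, 0, 120], [0.055, -0.001, 0, 0, 0, 0, 120], [0.07, -0.001, 0, 0, 0, 0, 120], [0.07, -0.001, 0, 0, 0, 0, 120], [0.07, -0.001, 0, 0, 0, 0, 120]]])

```text
clock: 21.02
tcp_pos: [0.6286, 0.1062, 0.0225]
orientation: [0.502, 0.501, 0.498, -0.499]
wrist_force: [0.5, -0.0, 0.5]
finger_gap: 0.0453
```

Call:
drive_tool(moves=[[[0, 0, 0, 0, 0, 0, 180], [0, 0, 0, 0, 0, 0, 240], [0, 0, 0, 0, 0, 0, 240], [0, 0, 0, 0, 0, 0, 240], [0, 0, 0, 0, 0, 0, 240]]])

```text
clock: 21.65
tcp_pos: [0.6296, 0.1063, 0.0238]
orientation: [0.503, 0.502, 0.498, -0.498]
wrist_force: [0.4, 0.4, 5.6]
finger_gap: 0.029
```

Call:
drive_tool(moves=[[[-0.02, 0, 0, 0, 0, 0, 240], [-0.05, 0, 0, 0, 0, 0, 240], [-0.08, 0, 0, 0, 0, 0, 240], [-0.11, 0, 0, 0, 0, 0, 240], [-0.14, 0, 0, 0, 0, 0, 240]]])

```text
clock: 22.28
tcp_pos: [0.6279, 0.1065, 0.1643]
orientation: [0.503, 0.501, 0.498, -0.498]
wrist_force: [1.5, 0.7, -0.8]
finger_gap: 0.0288
```

```bash
python3 - <<'E'
from h import *
go(.463,-.297,.15,np.radians(-2.8))
cv2.imwrite("pics/w13.png",cams.read_camera("wrist"))
E
```

```text
shift [ 0.0136 -0.1653  0.4034] turn [ 0.05   0.001 -0.008] jaw now 0.1
```

View pics/w13.png

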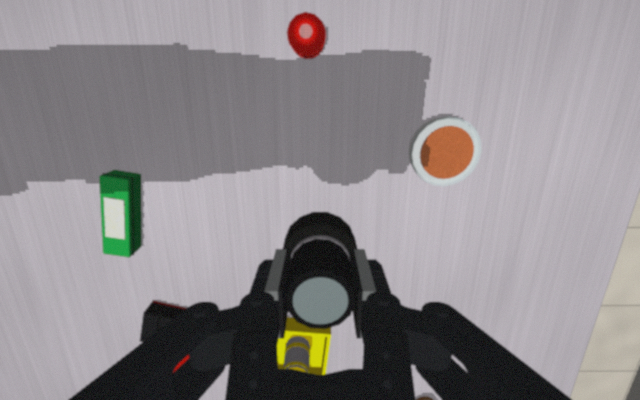

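Call:
drive_tool(moves=[[[0, -0.022, 0.055, 0.01, 0, 0, 240], [0, -0.045, 0.11, 0.02, 0, 0, 240], [0, -0.068, 0.165, 0.03, 0, 0, 240], [0, -0.09, 0.22, 0.04, 0, 0, 240], [0, -0.113, 0.275, 0.05, 0.001, -0.008, 240]]])

```text
clock: 22.95
tcp_pos: [0.516, -0.1698, 0.1673]
orientation: [0.489, 0.514, 0.486, -0.511]
wrist_force: [0.8, -0.0, -1.1]
finger_gap: 0.0288
```

```bash
python3 - <<'E'
from h import *
go(.463,-.297,.08,np.radians(-2.8))
E
```

```text
shift [ 0.087  -0.0472  0.1297] turn [-0.    -0.    -0.006] jaw now -2.8
```

Call:
drive_tool(moves=[[[0, -0.022, 0.055, 0, 0, 0, 240], [0, -0.044, 0.11, 0, 0, 0, 240], [0.03, -0.047, 0.13, 0, 0, -0.006, 240], [0.065, -0.047, 0.13, 0, 0, -0.006, 240], [0.087, -0.047, 0.13, 0, 0, -0.006, 240]]])

```text
clock: 23.58
tcp_pos: [0.4618, -0.297, 0.0776]
orientation: [0.486, 0.512, 0.488, -0.512]
wrist_force: [-0.5, 0.7, -1.1]
finger_gap: 0.0291
```

```bash
python3 look.py w14 tray_white;  python3 - <<'E'
from h import *
go(.463,-.297,.030,np.radians(-2.8))
E
```

```text
tray_white 0.81 [320. 192.] [141. 146. 148.] [ 0.4627 -0.2972] yaw -2.8 0.661
23.675 [ 0.46180534 -0.29700993  0.07756993]
shift [0.0467 0.0023 0.0014] turn [-0.001 -0.004  0.005] jaw now -2.8
```

View pics/w14.png

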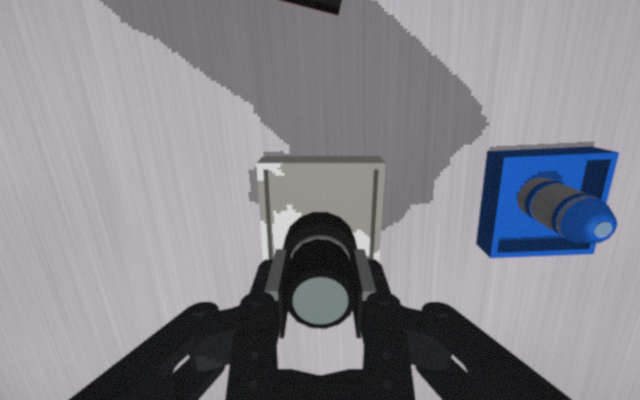

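Call:
drive_tool(moves=[[[0.015, 0.002, 0.001, 0, 0, 0, 240], [0.03, 0.002, 0.001, 0, 0, 0, 240], [0.04, 0.002, 0.001, 0, 0, 0, 240], [0.045, 0.002, 0.001, 0, 0, 0, 240], [0.046, 0.002, 0.001, 0, 0, 0, 240]]])

```text
clock: 24.3
tcp_pos: [0.4626, -0.2965, 0.0305]
orientation: [-0.485, -0.512, -0.49, 0.512]
wrist_force: [-0.5, 0.2, -1.0]
finger_gap: 0.0291
```

Call:
drive_tool(moves=[[[0.0005, 0, 0, 0, 0, 0, 240], [0.001, 0, 0, 0, 0, 0, 240], [0.0015, 0, 0, 0, 0, 0, 240], [0.0015, 0, 0, 0, 0, 0, 240], [0.0015, 0, 0, 0, 0, 0, 240]]])

```text
clock: 24.92
tcp_pos: [0.4627, -0.2966, 0.0291]
orientation: [-0.485, -0.512, -0.49, 0.512]
wrist_force: [-1.2, -0.6, -0.2]
finger_gap: 0.0287
```

Call:
drive_tool(moves=[[[0.0005, 0, 0, 0, 0, 0, 240], [0.001, 0, 0, 0, 0, 0, 240], [0.0015, 0, 0, 0, 0, 0, 240], [0.0015, 0, 0, 0, 0, 0, 240], [0.0015, 0, 0, 0, 0, 0, 240]]])

```text
clock: 25.55
tcp_pos: [0.4627, -0.2966, 0.0279]
orientation: [-0.485, -0.512, -0.49, 0.512]
wrist_force: [-2.7, 0.7, 5.4]
finger_gap: 0.0288
```

Call:
drive_tool(moves=[[[0, 0, 0, 0, 0, 0, 165], [0, 0, 0, 0, 0, 0, 150], [0, 0, 0, 0, 0, 0, 150], [-0.01, 0, 0, 0, 0, 0, 150], [-0.04, 0, 0, 0, 0, 0, 150]]])

```text
clock: 26.18
tcp_pos: [0.4618, -0.2958, 0.0673]
orientation: [-0.484, -0.512, -0.491, 0.512]
wrist_force: [-0.4, -0.1, 1.0]
finger_gap: 0.0354
```

```bash
python3 - <<'E'
from h import *
go(.44,.03,.16,np.radians(-10))
cv2.imwrite("pics/w15.png",cams.read_camera("wrist"))
E
```

```text
shift [-0.0903 -0.0386 -0.3249] turn [ 0.125 -0.006  0.008] jaw now -2.8
```

View pics/w15.png

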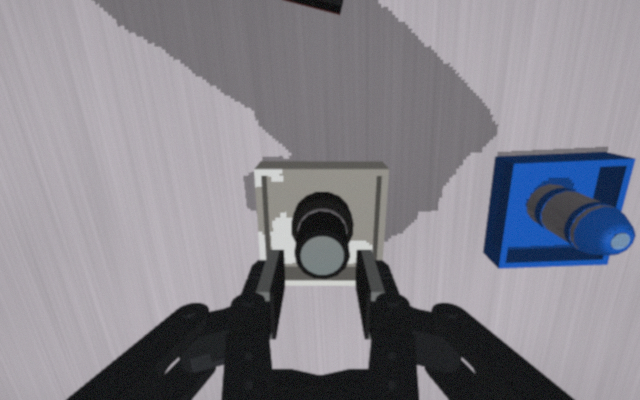

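Call:
drive_tool(moves=[[[-0.05, 0, 0, 0, 0, 0, 120], [-0.1, -0.005, -0.03, 0, 0, 0, 120], [-0.12, -0.01, -0.08, 0, -0.006, 0.008, 120], [-0.13, -0.015, -0.12, 0, -0.006, 0.008, 120], [-0.13, -0.015, -0.145, 0, -0.006, 0.008, 120]]])

```text
clock: 26.85
tcp_pos: [0.4569, -0.1511, 0.2047]
orientation: [0.492, 0.513, 0.484, -0.511]
wrist_force: [0.0, 0.1, 0.6]
finger_gap: 0.0452
```

```bash
python3 look.py w16 case slide_box; python3 - <<'E'
from h import *
go(.44,.05,.16,np.radians(-11))
E
```

```text
case 0.7 [320. 116.] [31. 33. 81.] [ 0.4615 -0.1039] yaw -15.8 0.966
27.0 [ 0.45687773 -0.15113638  0.20468646]
shift [ 0.0422 -0.0266 -0.201 ] turn [ 0.145  0.005 -0.008] jaw now -2.7
```

View pics/w16.png

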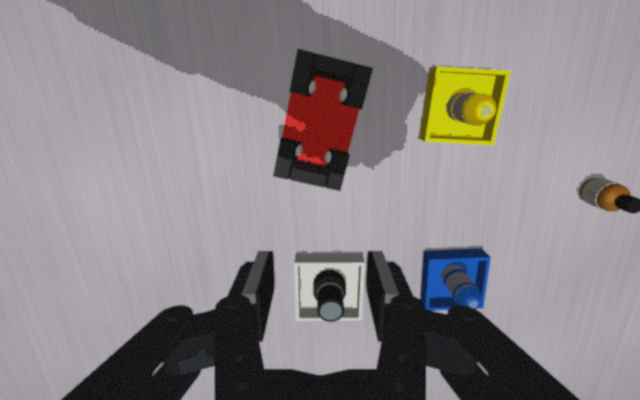

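Call:
drive_tool(moves=[[[0.0, -0.006, -0.05, 0.03, 0, 0, 120], [0.0, -0.013, -0.1, 0.06, 0, 0, 120], [0.01, -0.02, -0.15, 0.1, 0, 0, 120], [0.03, -0.026, -0.19, 0.145, 0.005, -0.008, 120], [0.042, -0.026, -0.2, 0.145, 0.005, -0.008, 120]]])

```text
clock: 27.62
tcp_pos: [0.4403, 0.0498, 0.1595]
orientation: [-0.45, -0.545, -0.45, 0.545]
wrist_force: [0.4, -0.5, -0.2]
finger_gap: 0.0455
```

```bash
python3 look.py w17 slide_box
```

```text
slide_box 0.63 [310. 153.] [ 88. 130.  79.] [0.4378 0.0739] yaw -9.8 0.971
27.725 [0.44032495 0.04978615 0.15949066]
```

View pics/w17.png

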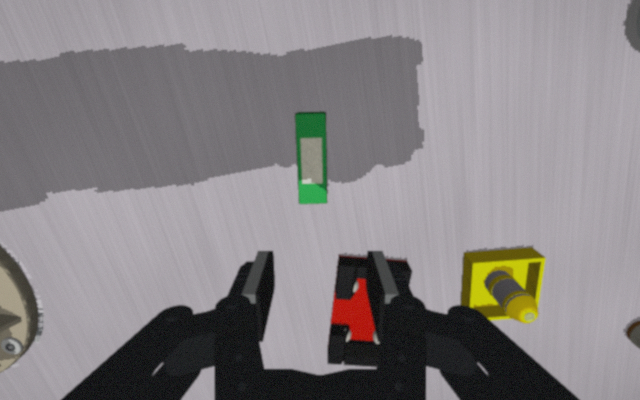

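```bash
python3 - <<'E'
from h import *
go(.4378,.0739,.06,np.radians(-9.8))
E
```

```text
shift [ 0.0991 -0.0069 -0.0242] turn [-0.02   0.     0.002] jaw now -10.9
```

Call:
drive_tool(moves=[[[0.03, -0.007, -0.024, -0.02, 0, 0, 120], [0.06, -0.007, -0.024, -0.02, 0, 0, 120], [0.09, -0.007, -0.024, -0.02, 0, 0, 120], [0.1, -0.007, -0.024, -0.02, 0, 0, 120], [0.1, -0.007, -0.024, -0.02, 0, 0, 120]]])

```text
clock: 28.35
tcp_pos: [0.438, 0.0728, 0.0592]
orientation: [-0.455, -0.54, -0.456, 0.542]
wrist_force: [0.7, -0.2, 1.0]
finger_gap: 0.045
```

```bash
python3 - <<'E'
from h import *
go(.4378,.0739,.006,np.radians(-9.8))
cv2.imwrite("pics/w18.png",cams.read_camera("wrist"))
E
```

```text
shift [ 0.0532 -0.0003 -0.0011] turn [-0.001  0.001  0.002] jaw now -9.9
```

View pics/w18.png

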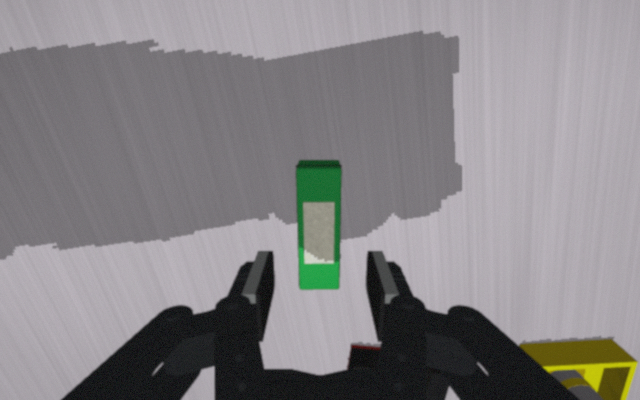

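Well aligned: the box is centred at column 319 and vertical in the image. Descending.

Call:
drive_tool(moves=[[[0.02, 0, -0.001, 0, 0, 0, 120], [0.04, 0, -0.001, 0, 0, 0, 120], [0.05, 0, -0.001, 0, 0, 0, 120], [0.053, 0, -0.001, 0, 0, 0, 120], [0.053, 0, -0.001, 0, 0, 0, 120]]])

```text
clock: 29.02
tcp_pos: [0.4392, 0.0739, 0.0073]
orientation: [-0.455, -0.541, -0.455, 0.541]
wrist_force: [-0.1, 0.2, 0.1]
finger_gap: 0.0453
```

Call:
drive_tool(moves=[[[0.003, -0.001, 0, 0, 0, 0, 120], [0.003, -0.001, 0, 0, 0, 0, 120], [0.003, -0.001, 0, 0, 0, 0, 180], [0.003, -0.001, 0, 0, 0, 0, 240], [0.003, -0.001, 0, 0, 0, 0, 240]]])

```text
clock: 29.65
tcp_pos: [0.4386, 0.0741, 0.0047]
orientation: [0.455, 0.541, 0.455, -0.541]
wrist_force: [-0.5, 0.8, 3.7]
finger_gap: 0.0254
```

Call:
drive_tool(moves=[[[0, 0, 0, 0, 0, 0, 240], [0, 0, 0, 0, 0, 0, 240], [0, 0, 0, 0, 0, 0, 240], [0, 0, 0, 0, 0, 0, 240], [0, 0, 0, 0, 0, 0, 240]]])

```text
clock: 30.28
tcp_pos: [0.4386, 0.0741, 0.0047]
orientation: [0.455, 0.541, 0.455, -0.541]
wrist_force: [-1.0, -0.0, 1.6]
finger_gap: 0.025
```

Call:
drive_tool(moves=[[[-0.02, 0, 0, 0, 0, 0, 240], [-0.04, 0, 0, 0, 0, 0, 240], [-0.06, 0, 0, 0, 0, 0, 240], [-0.09, 0, 0, 0, 0, 0, 240], [-0.1, 0, 0, 0, 0, 0, 240]]])

```text
clock: 30.9
tcp_pos: [0.4394, 0.0741, 0.1058]
orientation: [0.456, 0.542, 0.455, -0.54]
wrist_force: [-0.1, 0.2, -0.7]
finger_gap: 0.025
```

```bash
python3 - <<'E'
from h import *
go(.4615,-.1039,.10,np.radians(-15.8))
cv2.imwrite("pics/w19.png",cams.read_camera("wrist"))
E
```

```text
shift [0.0059 0.0522 0.1716] turn [ 0.104 -0.    -0.003] jaw now -9.8
```

View pics/w19.png

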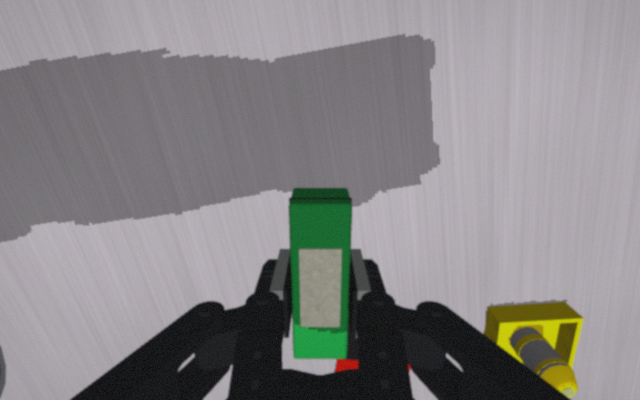

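```bash
python3 - <<'E'
from h import *
T=pose(); c=cam("wrist",T); b=T[2,3]-.0047
im=cv2.imread("pics/w19.png"); hsv=cv2.cvtColor(im,cv2.COLOR_BGR2HSV)
g=cv2.inRange(hsv,(50,90,30),(75,255,255)); 
for r in (205,225,240,340,350): 
    q=np.flatnonzero(g[r]); print(r,q.min(),q.max())
col=np.flatnonzero(g[:,310]); print("col310",col.min(),col.max())
for d in(-.04,.04):
    for w in(-.013,0,.013):
        for z in(0,.024):
            a=T[:3,2]*d+T[:3,1]*w; print(d,w,z,np.round(proj(c,[T[0,3]+a[0],T[1,3]+a[1],b+z])[0],1))
E
```

```text
205 290 350
225 290 350
240 291 349
340 293 348
350 294 347
col310 189 357
-0.04 -0.013 0 [290.9 186. ]
-0.04 -0.013 0.024 [286.2 203.2]
-0.04 0 0 [318.3 186. ]
-0.04 0 0.024 [318.3 203.2]
-0.04 0.013 0 [345.7 186. ]
-0.04 0.013 0.024 [350.4 203.1]
0.04 -0.013 0 [295.  324.2]
0.04 -0.013 0.024 [291.6 358.4]
0.04 0 0 [318.5 324.2]
0.04 0 0.024 [318.5 358.4]
0.04 0.013 0 [341.9 324.1]
0.04 0.013 0.024 [345.3 358.3]
```

Call:
drive_tool(moves=[[[0, 0.015, 0.05, 0.03, 0, 0, 240], [0, 0.03, 0.1, 0.06, 0, 0, 240], [0.01, 0.045, 0.15, 0.104, 0, -0.003, 240], [0.03, 0.052, 0.172, 0.104, 0, -0.003, 240], [0.045, 0.052, 0.172, 0.104, 0, -0.003, 240]]])

```text
clock: 31.58
tcp_pos: [0.461, -0.1055, 0.0595]
orientation: [-0.425, -0.565, -0.426, 0.565]
wrist_force: [-0.4, 0.7, -1.1]
finger_gap: 0.0252
```

```bash
python3 - <<'E'
from h import *
go(.4615,-.1039,.035,np.radians(-15.8))
cv2.imwrite("pics/w20.png",cams.read_camera("wrist"))
E
```

```text
shift [ 0.0245  0.0001 -0.0017] turn [-0.003 -0.001  0.001] jaw now -16.0
```

View pics/w20.png

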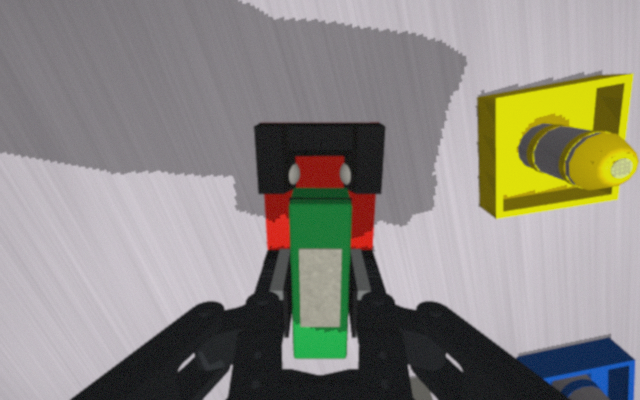

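Call:
drive_tool(moves=[[[0.01, 0, -0.002, 0, 0, 0, 240], [0.02, 0, -0.002, 0, 0, 0, 240], [0.03, 0, -0.002, 0, 0, 0, 240], [0.035, 0, -0.002, 0, 0, 0, 240], [0.038, 0, -0.002, 0, 0, 0, 240]]])

```text
clock: 32.25
tcp_pos: [0.4598, -0.1017, 0.0196]
orientation: [-0.424, -0.564, -0.428, 0.565]
wrist_force: [-0.4, 0.5, -1.0]
finger_gap: 0.025
```

```bash
python3 - <<'E'
from h import *
go(.4615,-.1039,.017,np.radians(-15.8))
cv2.imwrite("pics/w21.png",cams.read_camera("wrist"))
E
```

```text
shift [0.0026 0.0023 0.0017] turn [-0.001 -0.001  0.005] jaw now -15.9
```

View pics/w21.png

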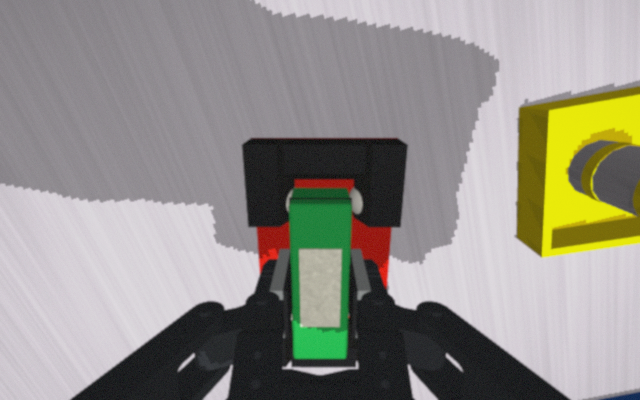

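Call:
drive_tool(moves=[[[0, 0.002, 0.001, 0, 0, 0, 240], [0.001, 0.002, 0.001, 0, 0, 0, 240], [0.002, 0.002, 0.001, 0, 0, 0.004, 240], [0.003, 0.002, 0.001, 0, 0, 0.004, 240], [0.004, 0.002, 0.001, 0, 0, 0.004, 240]]])

```text
clock: 32.92
tcp_pos: [0.4613, -0.1032, 0.0153]
orientation: [0.425, 0.564, 0.427, -0.564]
wrist_force: [-1.2, 0.0, -1.0]
finger_gap: 0.0252
```

Call:
drive_tool(moves=[[[0.0005, 0, 0, 0, 0, 0, 240], [0.001, 0, 0, 0, 0, 0, 240], [0.002, 0, 0, 0, 0, 0, 240], [0.003, 0, 0, 0, 0, 0, 240], [0.003, 0, 0, 0, 0, 0, 240]]])

```text
clock: 33.55
tcp_pos: [0.4614, -0.1033, 0.0124]
orientation: [0.426, 0.565, 0.427, -0.564]
wrist_force: [0.3, 0.3, 3.0]
finger_gap: 0.0253
```

Call:
drive_tool(moves=[[[0.0005, 0, 0, 0, 0, 0, 240], [0.001, 0, 0, 0, 0, 0, 240], [0.0015, 0, 0, 0, 0, 0, 240], [0.002, 0, 0, 0, 0, 0, 240], [0.002, 0, 0, 0, 0, 0, 240]]])

```text
clock: 34.17
tcp_pos: [0.4613, -0.1032, 0.0102]
orientation: [0.425, 0.564, 0.427, -0.564]
wrist_force: [0.5, 0.0, 0.1]
finger_gap: 0.0252
```

Call:
drive_tool(moves=[[[0.0005, 0, 0, 0, 0, 0, 240], [0.001, 0, 0, 0, 0, 0, 240], [0.0015, 0, 0, 0, 0, 0, 240], [0.002, 0, 0, 0, 0, 0, 240], [0.0025, 0, 0, 0, 0, 0, 240]]])

```text
clock: 34.8
tcp_pos: [0.4614, -0.1032, 0.0077]
orientation: [0.425, 0.565, 0.427, -0.564]
wrist_force: [-0.3, 0.1, 4.8]
finger_gap: 0.025
```

Call:
drive_tool(moves=[[[0, 0, 0, 0, 0, 0, 180], [0, 0, 0, 0, 0, 0, 165], [0, 0, 0, 0, 0, 0, 165], [-0.01, 0, 0, 0, 0, 0, 165], [-0.05, 0, 0, 0, 0, 0, 165]]])

```text
clock: 35.42
tcp_pos: [0.4594, -0.1026, 0.0568]
orientation: [-0.424, -0.564, -0.428, 0.565]
wrist_force: [0.6, -0.7, 0.1]
finger_gap: 0.0301
```

```bash
python3 - <<'E'
from h import *
go(.4615,-.1039,.05,np.radians(-15.8))
cv2.imwrite("pics/w22.png",cams.read_camera("wrist"))
E
```

```text
shift [0.0068 0.0024 0.0007] turn [-0.002 -0.002  0.006] jaw now -15.9
```

View pics/w22.png

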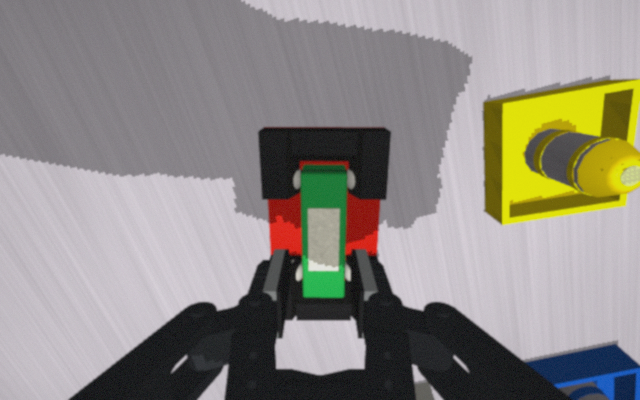

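Call:
drive_tool(moves=[[[0, 0.002, 0.001, 0, 0, 0, 255], [0, 0.002, 0.001, 0, 0, 0, 255], [0.005, 0.002, 0.001, 0, 0, 0.006, 255], [0.012, 0.002, 0.001, 0, 0, 0.006, 255], [0.018, 0.002, 0.001, 0, 0, 0.006, 255]]])

```text
clock: 36.1
tcp_pos: [0.4642, -0.1052, 0.0436]
orientation: [0.428, 0.566, 0.424, -0.562]
wrist_force: [0.1, 0.1, 0.7]
finger_gap: 0.0002
```

```bash
python3 - <<'E'
from h import *
go(.4615,-.1039,.027,np.radians(-15.8)); print(readout.get_state()["finger_gap"])
E
```

```text
shift [ 0.0166 -0.0031 -0.0005] turn [-0.002 -0.001 -0.008] jaw now -15.9
0.00022907547436242225
```

Call:
drive_tool(moves=[[[0.005, -0.003, 0, 0, 0, -0.006, 255], [0.009, -0.003, 0, 0, 0, -0.006, 255], [0.012, -0.003, 0, 0, 0, -0.006, 255], [0.014, -0.003, 0, 0, 0, -0.006, 255], [0.014, -0.003, 0, 0, 0, -0.006, 255]]])

```text
clock: 36.72
tcp_pos: [0.4615, -0.1044, 0.0296]
orientation: [0.426, 0.565, 0.426, -0.564]
wrist_force: [-0.3, -0.1, -0.4]
finger_gap: 0.0
```

Call:
drive_tool(moves=[[[0.0005, 0, 0, 0, 0, 0, 255], [0.001, 0, 0, 0, 0, 0, 255], [0.0015, 0, 0, 0, 0, 0, 255], [0.002, 0, 0, 0, 0, 0, 255], [0.0025, 0, 0, 0, 0, 0, 255]]])

```text
clock: 37.35
tcp_pos: [0.4617, -0.1045, 0.0273]
orientation: [0.426, 0.565, 0.426, -0.564]
wrist_force: [-0.3, -0.2, 2.8]
finger_gap: -0.0003
```

Contact at z≈0.027, which is the home height. Pressing to about 13 N.

Call:
drive_tool(moves=[[[0.0003, 0, 0, 0, 0, 0, 255], [0.0006, 0, 0, 0, 0, 0, 255], [0.001, 0, 0, 0, 0, 0, 255], [0.001, 0, 0, 0, 0, 0, 255], [0.001, 0, 0, 0, 0, 0, 255]]])

```text
clock: 37.98
tcp_pos: [0.4619, -0.1045, 0.027]
orientation: [0.427, 0.565, 0.426, -0.563]
wrist_force: [-1.8, 0.8, 8.3]
finger_gap: 0.0003
```

Call:
drive_tool(moves=[[[0.0005, 0, 0, 0, 0, 0, 255], [0.001, 0, 0, 0, 0, 0, 255], [0.0015, 0, 0, 0, 0, 0, 255], [0.0018, 0, 0, 0, 0, 0, 255], [0.0018, 0, 0, 0, 0, 0, 255]]])

```text
clock: 38.6
tcp_pos: [0.462, -0.1045, 0.027]
orientation: [0.427, 0.565, 0.425, -0.563]
wrist_force: [-5.1, 2.1, 19.5]
finger_gap: 0.0004
```

Call:
drive_tool(moves=[[[-0.005, 0, 0, 0, 0, 0, 255], [-0.03, 0, 0, 0, 0, 0, 255], [-0.08, 0, 0, 0, 0, 0, 255], [-0.13, 0, 0.02, 0, 0, 0, 255], [-0.17, 0, 0.05, 0, 0, 0, 255]]])

```text
clock: 39.22
tcp_pos: [0.4478, -0.1527, 0.1989]
orientation: [0.428, 0.565, 0.425, -0.563]
wrist_force: [1.0, -0.5, -0.6]
finger_gap: -0.0001
```

```bash
python3 look.py w23 slide_box objective_blue eyepiece objective_yellow; python3 - <<'E'
from h import *
s=cams.read_camera("scene"); d=cams.read_camera("side")
a=cv2.resize(s[140:280,160:500],(800,330),interpolation=cv2.INTER_CUBIC); b=cv2.resize(d[110:310,220:420],(270,270),interpolation=cv2.INTER_CUBIC)
o=np.zeros((600,800,3),np.uint8); o[:330]=a; o[330:,:270]=b; 
w=cv2.imread("pics/w23.png"); o[330:,280:712]=cv2.resize(w,(432,270)); cv2.imwrite("pics/f.png",o)
E
```

```text
slide_box 0.95 [318. 118.] [ 79. 117.  75.] [ 0.4617 -0.1032] yaw -16.2 0.959
slide_box 0.51 [371. 289.] [42. 42. 41.] [ 0.4672 -0.3199] yaw 4.9 0.548
objective_blue 0.72 [505. 258.] [102.  67.  47.] [ 0.6168 -0.297 ] yaw -1.6 0.956
eyepiece 0.94 [366. 286.] [43. 43. 41.] [ 0.4642 -0.2947] yaw -2.7 0.682
objective_yellow 0.6 [474.  66.] [ 34. 130. 139.] [ 0.6065 -0.0944] yaw 6.6 0.963
39.475 [ 0.44781866 -0.15271311  0.19887638]
```

View pics/f.png

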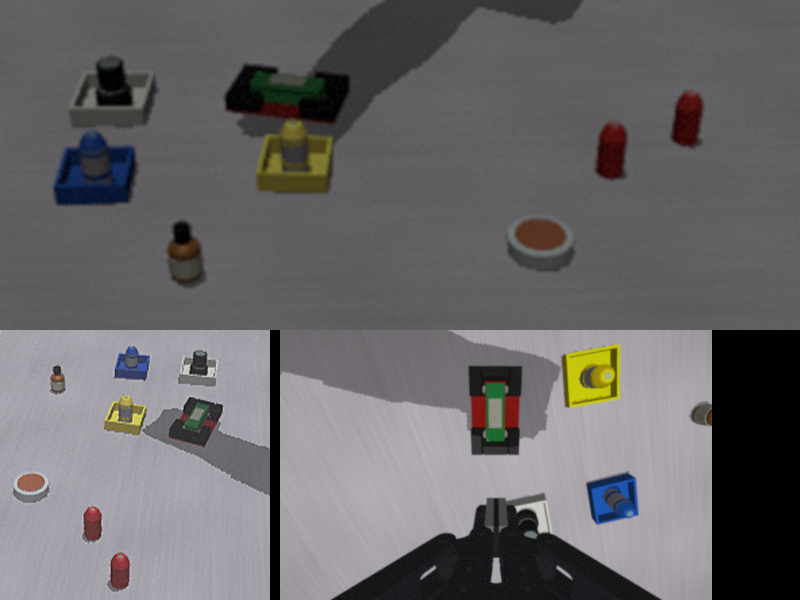

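View pics/w23.png

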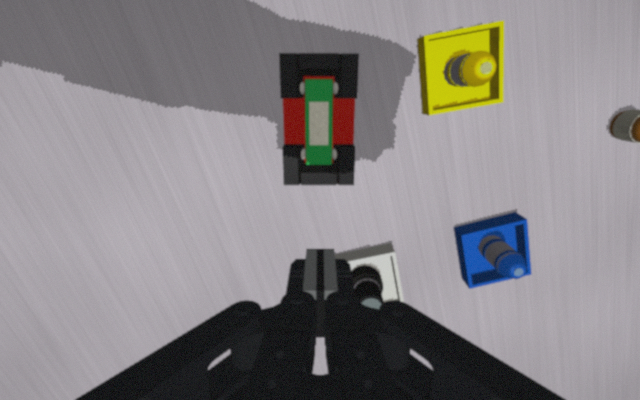

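```bash
python3 - <<'E'
from h import *
T=pose(); c=cam("wrist",T); im=cv2.imread("pics/w23.png"); g=cv2.inRange(cv2.cvtColor(im,cv2.COLOR_BGR2HSV),(50,90,30),(75,255,255))
n,l,st,ce=cv2.connectedComponentsWithStats(g); y=l==0
q=np.argwhere(g>0); print(q.min(0),q.max(0))
for r in(85,95,150,160): k=np.flatnonzero(g[r]); print(r,k.min(),k.max(),k.max()-k.min()+1)
a=np.radians(-15.8); R=np.array([[np.cos(a),-np.sin(a)],[np.sin(a),np.cos(a)]])
for z in(.027,.036):
  for j in(-1,1): print(z,j,[np.round(proj(c,[*(np.array([.4615,-.1039])+R@[i*.013,j*.04]),z])[0],1).tolist() for i in(-1,1)])
E
```

```text
[ 80 131] [385 356]
85 305 332 28
95 305 331 27
150 306 331 26
160 307 331 25
0.027 -1 [[307.0, 167.3], [333.5, 167.3]]
0.027 1 [[305.8, 80.5], [334.7, 80.5]]
0.036 -1 [[306.6, 169.5], [333.9, 169.5]]
0.036 1 [[305.4, 80.3], [335.1, 80.3]]
```

```bash
python3 - <<'E'
from h import *
print(readout.get_state()["clock"]); print(env.hand_in())
E
```

```text
39.575
the job is handed in; nothing more can be done
None
```

I put all four parts away in the order asked and handed the job in at 39.6 s. The hand-in gives no verdict.

- **Parts in the trays:** The blue objective, yellow objective and eyepiece went into the blue, yellow and white trays. I lowered each one until the wrist force showed contact with the tray floor, then released it. In the last pictures all three stand upright near their tray centres. The eyepiece was partly hidden by the gripper in the last wrist view, but the scene and side views show it standing.
- **Slide box:** I lowered it into the cutout and then pressed the middle of its top with closed fingers, label up. It stopped at z = 0.027 m, the fully-home height, and did not move further at 19.5 N. That is more than the 10–15 N you gave. The top's edges in the wrist picture match the home height to within a few pixels (far end about 80 seen and 80.5 expected, near end about 165 by eye and 167 expected), so neither end looks raised.
- **Left alone:** I did not touch the oil bottle, the dish or the two red look-alikes, and all are still standing in the last pictures.
- **Disagreements:**
  - The finger opening read about 1.5 mm below the true diameters.
  - I gripped the blue objective twice, because the first grip came out about 4 mm higher than I had commanded.
  - The network also reported the eyepiece as a second slide box, at lower confidence; I ignored that.

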